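Release the ratchet jar clamp and set the jar on the board

TASK

The spice jar is held in the ratchet jar clamp. Hold the sprung pawl off the ratchet wheel, pressing its cap gently, until the jaw has crept all the way back, let the pawl drop back onto the wheel, then lift the jar out and stand it gently upright on the chopping board, wholly on the board and without disturbing the salt shaker. Do not drag the jar out while it is still clamped and never force the clamp.

Things in the scene. Friction and masses are not known exactly. Their poses are not given: they have to be found in the camera images.
- jar_clamp: Jar clamp fixed to the worktop: pale metal base plate 96 (x) x 267 (y) x 10 mm, y = -215 to +52 mm. Origin: on the worktop, under the middle of the clamped jar; z up. Fixed V jaw at +y, 55 mm high; moving jaw with sprung rubber pad at -y of the jar, 52 mm high; its toothed rack (top 64 mm) runs along x = +22 mm. More than 20 N of push or pull anywhere on the clamp is too much.
- wheel_axle (a point): Middle of the steel ratchet wheel, 60 mm across, 14 mm wide, standing on edge (axle along the clamp's x) at y = -119, z = 45 mm of the clamp. Above it lies the pawl, a 12 mm wide steel rocker pivoted at y = -153, z = 78 mm; its nose rests in the teeth, its tail points to the clamp's -y. A cheek plate (x = 33 to 39, y = -174 to -92 mm, 92 mm high) stands behind them.
- cap_axis (a point): Point on the worktop straight below the pawl's round press cap (clamp x = 0, y = -195 mm). The cap, 22 mm across, flat on top, sits on a screw stem on the pawl's tail. How far the screw is set is not measured: the cap's top stands 91 to 117 mm above this point and must be felt for. Pressing it straight down lifts the pawl's nose off the wheel.
- pawl (a joint): Pawl angle (rad): 0 = nose seated in the teeth; clear of them from about 0.12 (5 mm of cap travel); rigid stop at 0.175 (7.3 mm), where it goes hard: press no further. The cap swings about the pivot, 42 mm away: pressed, it also shifts up to 6 mm to the clamp's -y, more the higher it stands. It stands firm to some 5 to 13 N, then gives; holding takes 4 to 10 N. A spring returns it to 0.
- jaw (a joint): Travel of the moving jaw (m): 0 = clamped on the jar, 0.0373 = fully back at its stop. A damped spring draws it back by itself, at 10 to 15 mm/s (some 3 s in all), while the pawl is held clear; let down early, the pawl catches the next tooth (4 mm of travel each). The jar is gripped for about the first 5 mm.
- spice_jar: Spice jar with black screw cap, 41 mm across, 105 mm tall, about 0.11 kg; origin in the middle of its underside, z up. It stands on the clamp's base plate, 10 mm above the worktop, between the jaws.
- chopping_board: Wooden chopping board, fixed, 225 (x) x 350 (y) x 22 mm; origin in the middle of its underside, z up.
- salt_shaker: Salt shaker standing on the chopping board, on the half towards the board's +y, 44 mm across, 90 mm tall; origin in the middle of its underside. Leave it alone.

How it is judged (in metres and radians):
On the way:
1. with the pawl held off the wheel, the jaw backs off all the way to its stop (value of joint jaw above 0.0345 m), for 0.2 s.
At the end, for the whole second after the job is handed in: The jaw is back at its stop (travel over 34.5 mm) with the pawl dropped onto the wheel again (angle under 0.06 rad), and the jar stands upright (within 0.1 rad), still and released, on the chopping board, its centre at least 18 mm inside every edge (value of joint jaw above 0.0345 m and value of joint pawl below 0.06 rad and x of spice_jar in the frame of chopping_board between -0.094 and 0.094 m and y of spice_jar in the frame of chopping_board between -0.157 and 0.157 m and z of spice_jar in the frame of chopping_board between 0.018 and 0.027 m and angle between spice_jar's own z axis and vertical below 0.1 rad and linear speed of spice_jar below 0.02 m/s); the robot touches nothing.
It fails at once if any part of the robot bears on the clamp with more than 20 N (contact force between any of the arm, the fingers and jar_clamp above 20 N).
It fails at once if the jar is moved more than 10 mm before the jaw is back (distance of spice_jar from where it was at the start of the episode above 0.01 m and value of joint jaw below 0.0345 m).
It fails at once if the jar strikes the board with more than 30 N (contact force between spice_jar and chopping_board above 30 N).
It fails at once if the salt shaker is moved more than 20 mm or tipped (distance of salt_shaker from where it was at the start of the episode above 0.02 m or angle between salt_shaker's own z axis and vertical above 0.3 rad).
It also fails if it takes over 64 s, if anything falls off the work surface, if the arm or the gripper's body presses on something with over 40 N, if the wrist force passes 120 N, or if a joint passes its speed limit or range.

ROBOT

A 6-joint arm with a two-finger parallel gripper is mounted at the origin on a cart in front of the work surface, level with it; the furniture and walls round the work are solid. World frame = base frame: x ahead of the robot, y to its left, z up, the work surface at z = 0. Lengths are in m, angles in degrees, forces in N, time in s.
With the tool pointing down it reaches from about 0.35 to 0.875 m from the base axis. Payload 4.2 kg.
Tool frame: the origin (TCP) lies midway between the tips of the shut fingers; the grasp point (between the pads) lies 19 mm behind it; z points along the fingers, y is the line along which they close (so a half turn about z gives the same grasp; the last joint's range is limited). The gripper opens to 87 mm and grips with 3 to 60 N. Pads are 19 mm wide; open, the fingers measure 117 mm over their backs; the gripper's body (75 mm by 190 mm) begins 51 mm behind the grasp point.
Start: joints at [-53.652, 22.042, 0.453, 0, -68.411, -14.817], TCP at [0.229, -0.581, 0.223] pointing down, gripper open.
Joint ranges: [-179.83, 179.83], [-69.29, 118.12], [-61.27, 80.66], [-181.25, 117.63], [-171.15, -9.14], [-177.46, 177.46]. Speed limits (degrees/s): [159.86, 159.86, 180, 180, 180, 180].

INTERFACE

Orientations are given as a 3x3 rotation matrix whose columns are the frame's x, y, z axes.
In Python, from station import r gives the robot as it stands.
- The arm moves only by the shell command python3 steer.py, which reads ROWS from standard input. ROWS is 1 to 8 rows, one to a line, with the numbers parted by commas; each row has 7 numbers: the opening from 0.0 (shut) to 1.0 (fully open), then dx, dy, dz in m, then a rotation vector rx, ry, rz in degrees; each row is the pose to reach, as a shift and turn from the pose commanded when the command began, along the tool's axes at that moment; what a row does not reach only later rows make up. A row lasts 1/10 s, in which the tool goes at most 0.05 m and 8.59 degrees, less where a joint would pass 70% of its speed; a pose out of reach is approached as far as the arm can. The fingers move at their own pace and stop on an object; the grip force is fixed at half the most. Time passes only in rows, so rows that do not move let the fingers close. It prints the time, the measured TCP pose, the force, the opening and the grip force at its end. Input that does not fit is refused with a message, and nothing moves.
- r.sense(): the state, without advancing time (a new reading comes with each control period).
- r.capture(name): name is "scene" or "top"; returns a dict with "pixels" (420x560x3 uint8, red, green, blue), "z_map" (420x560 float32, m along the optical axis (not along the pixel's ray), 0 where there is no reading), "K" (3x3 intrinsics, pixels), "distortion" ([k1, k2, p1, p2, k3] as OpenCV has them; the pictures are not rectified), "world_from_camera" (4x4, takes a point from camera to world coordinates). Camera axes: x right, y up, looking along -z (the intrinsics and any distortion apply to the point x, -y, -z); pixel columns grow to the right and rows downward; lengths in m; the calibration is good to about 2 mm. A picture is of the moment at which its call begins.
- r.finish_job(): hands the job in; it is judged then, once.
The state is a dict: "time_s": time; "joints": joint angles; "joint_velocities": joint speeds; "effort": joint torques, N m; "tcp_pos": TCP position; "ee_rot": TCP orientation; "wrist_force": force on the tool from outside, world axes, zero at the start; "moment": the same for the moment, N m; "gripper_width": opening from 0.0 (shut) to 1.0 (fully open); "gripper_force": force on a finger pad.
Only numpy, scipy, OpenCV 4.12 (cv2) and the standard library are available. Lean on these libraries where they do the work, as an engineer would, in place of code of your own. Each camera call takes 0.05 s, during which the arm holds its last target. There are 200 camera calls.

## Working session

There is one attempt and no reset: what is moved stays moved. The work goes in short steps, Python scripts to look and compute and a shell command to move; the robot and the scene stay as the last step left them, time stands still between calls to the robot, and variables do not carry over. Pictures are saved under pics/ and viewed, at most 10 in all, crops included, and the job is handed in when it is done.

```bash
ls; mkdir -p pics; python3 - <<'E'
from station import r
import cv2,numpy as np
s=r.sense();print(s)
for n in("scene","top"):
    c=r.capture(n);cv2.imwrite(f"pics/{n}0.png",c["pixels"][:,:,::-1]);np.savez(f"{n}0.npz",**c)
    print(n,c["K"],c["distortion"],c["world_from_camera"])
E
```

```text
pics
station.py
steer.py
{'time_s': 0.0, 'joints': array([-5.36502437e+01,  2.20908129e+01,  3.78479362e-01, -3.10435355e-02,
       -6.84140291e+01, -1.48158099e+01]), 'joint_velocities': array([-0.01255005,  0.03124268, -0.0479981 , -0.06051377, -0.0645894 ,
        0.00102712]), 'effort': array([ 9.56278454e-04, -3.90662241e+01,  1.87404782e+01,  4.21992525e+00,
        1.10407703e-02, -1.89283428e-04]), 'tcp_pos': array([ 0.2291877 , -0.58078129,  0.2214449 ]), 'ee_rot': array([[-9.30273577e-01, -3.66865452e-01, -9.01385549e-04],
       [-3.66866551e-01,  9.30271266e-01,  2.07486850e-03],
       [ 7.73355055e-05,  2.26088355e-03, -9.99997441e-01]]), 'wrist_force': array([1.24331867, 0.29679856, 0.26920939]), 'moment': array([-0.04217387, -0.01735082, -0.02863482]), 'gripper_force': 0.0, 'gripper_width': 1.0015753766835191}
scene [[481.55145209   0.         269.43330192]
 [  0.         481.55145209 205.08132617]
 [  0.           0.           1.        ]] [-0.0194617  0.         0.         0.         0.       ] [[-0.84606072  0.2255093  -0.48303914 -0.20989333]
 [-0.53272058 -0.39122876  0.75043244  1.30637853]
 [-0.01974931  0.8922363   0.45113673  0.7598236 ]
 [ 0.          0.          0.          1.        ]]
top [[442.64285435   0.         288.32733164]
 [  0.         442.64285435 205.67257524]
 [  0.           0.           1.        ]] [-0.01703337  0.          0.          0.          0.        ] [[ 0.01669398  0.99874972 -0.04712008  0.4336584 ]
 [-0.99974827  0.01596701 -0.0157625   0.17476617]
 [-0.01499043  0.04737136  0.99876486  1.32051246]
 [ 0.          0.          0.          1.        ]]
```

View pics/scene0.png

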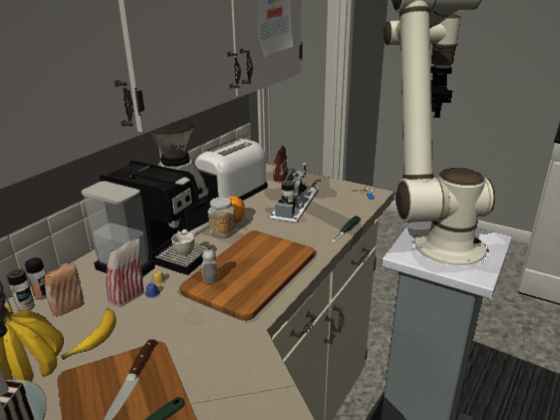

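View pics/top0.png

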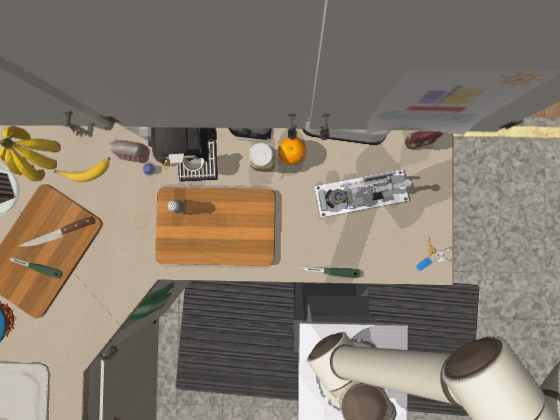

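The scene view shows the clamp at about (295,195), board (250,270) and shaker (209,265). In the top view the clamp runs from (317,197) to (410,185) with the jar at about (337,197), the board is at (215,226) and the shaker at (176,206). Next I'll look closer.

```bash
cat > h.py <<'E'
import cv2,numpy as np
def load(n): return dict(np.load(n+".npz"))
def rays(c,uv):
    uv=np.atleast_2d(np.asarray(uv,float))
    p=cv2.undistortPoints(uv[:,None],c["K"],c["distortion"])[:,0]
    d=np.c_[p[:,0],-p[:,1],-np.ones(len(p))]
    M=c["world_from_camera"];return M[:3,3],d@M[:3,:3].T
def plane(c,uv,z):
    o,d=rays(c,uv);return o+d*((z-o[2])/d[:,2])[:,None]
def depth(c,uv):
    o,d=rays(c,uv);uv=np.atleast_2d(uv).astype(int);return o+d*c["z_map"][uv[:,1],uv[:,0]][:,None]
def project(c,P):
    M=np.linalg.inv(c["world_from_camera"]);p=np.atleast_2d(P)@M[:3,:3].T+M[:3,3]
    return cv2.projectPoints(p*[1,-1,-1],np.zeros(3),np.zeros(3),c["K"],c["distortion"])[0][:,0]
def tri(c1,u1,c2,u2):
    o1,d1=rays(c1,u1);o2,d2=rays(c2,u2);d1=d1[0];d2=d2[0]
    s=np.linalg.lstsq(np.c_[d1,-d2],o2-o1,rcond=None)[0];a=o1+s[0]*d1;b=o2+s[1]*d2
    return (a+b)/2,np.linalg.norm(a-b)
E
python3 - <<'E'
from h import *
for n,(x,y,w,h) in {"top":(305,160,135,65),"scene":(255,155,85,70)}.items():
    c=load(n+"0");I=c["pixels"][y:y+h,x:x+w,::-1]
    k=780//w;cv2.imwrite(f"pics/{n}_crop.png",cv2.resize(I,None,fx=k,fy=k,interpolation=cv2.INTER_CUBIC));print(n,k)
c=load("top0")
# height map over clamp
v,u=np.mgrid[0:420,0:560];P=depth(c,np.c_[u.ravel(),v.ravel()]).reshape(420,560,3)
np.save("P.npy",P)
print(np.round(P[165:222:3,312:420:4,2]*1000).astype(int))
E
```

```text
top 5
scene 9
[[   1    1    0    4    1   -2    1    1   -2   -1   -1    7   -2   -4
     6   -1   -2    1    0    1    2   -1   -3   -1    3    1    0]
 [  -2    1   -1    3   -1    1    1    3    2    3   -1   -1   -3    0
     0    2    3    6    3   -1    5   -4    5    2    1    1    0]
 [   1    0   -1   -1   -1   -1   -4    5    2   -6    2    1    5   -3
    -2   -5    0   -3    1   -1    8    6   12    3    3   -1    1]
 [   2    7    0   -1    4   -2   -1    4    2    1    3   -3    2    1
    -3   -3   11   93   89   93   76   12   10    2    6    2    1]
 [   2    3    0   -4   -1    1   -1    0    3    1    1    2   17   12
    91   91   78   48   18   80    9   13   12   12   -1    2   -1]
 [  -2    0    1    0    4   -7    2    3    7   11   10   10   11   24
    23   61   64   63   63   78   13   14   13   10  109    5    4]
 [   3   -2   -1    3    9   12   10    8   24   23   22   20   62   65
    66   65   63   13   15   78   82   79   83  108  112   -2    1]
 [   4   12    9   11   10    7   13    8   27   63   68   67   64    9
    11    7   51   84   87   79   
[... 874 characters left out ...]
 [   3    5    9   53    6   44    9   12   12   26   22    8   13   10
    10    3   -1    2    1    3    3   -2   -1    2    4    7   -1]
 [  -2    2   14   52    9   12    4    9   10   10   13    5    1   -1
    -2   -4    1    1    2   -5    1    0    2    1   -1   -2    0]
 [   3   -1    9   15    8   14   14   12    0    2    4    2   -2    6
     1    1   -5    0   -4   -1   -1    2    5    0    1    1   -2]
 [   3    2    4   10    0   -3   -3    0   -3    4    1    0    1   -4
     0   -2    1   -1    0    0    2    1    1    3    3   -2    0]
 [  -2    0   -3 1321    1   -2   -1    1   -3    5   -1    1    1    6
     0    8    3   -5    2   -6    2   -3    4    0   -1   -5   -5]]
```

View pics/top_crop.png

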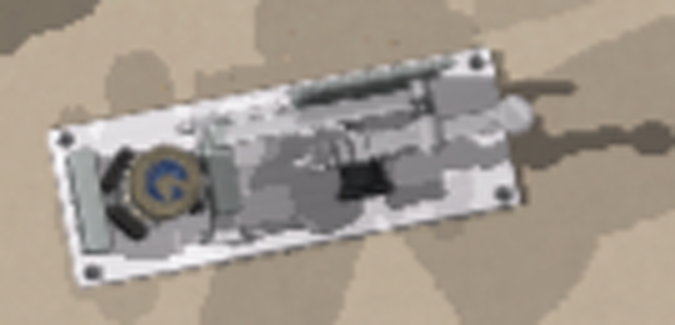

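View pics/scene_crop.png

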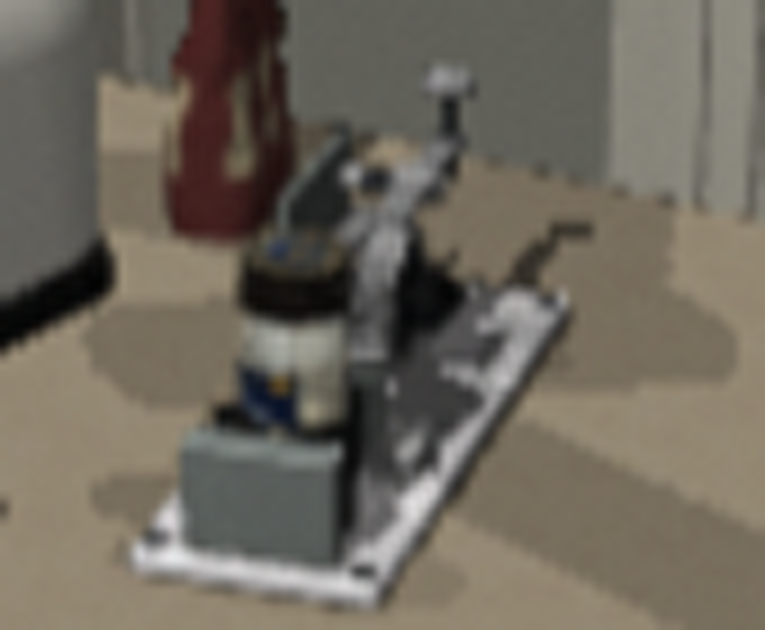

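The top crop shows plate corners near (315,186), (403,170), (409,201) and (321,217), the jar lid at about (338.5,196.5) and the press cap at (408.4,182.4). The scene crop shows the press cap at (304.9,163.9) and the jar lid at about (287,183). Next step: measure everything.

```bash
python3 - <<'E'
from h import *
c=load("top0");s=load("scene0");P=np.load("P.npy")
# plate: points 5..16mm & outline of everything >5mm projected
x,y=305,160;sub=P[y:225,x:440];m=((sub[...,2]>.006)&(sub[...,2]<.125)).astype(np.uint8)
g=cv2.cvtColor(c["pixels"],cv2.COLOR_RGB2HSV)[y:225,x:440]
bright=((g[...,1]<45)&(g[...,2]>130)).astype(np.uint8)
cor=np.array([[50,130],[490,48],[522,203],[82,285]])/5+[x-.4,y-.4]
Q=plane(c,cor,.01);print("plate corners",Q.round(4).tolist())
print("sides",[np.linalg.norm(Q[i]-Q[(i+1)%4]).round(4) for i in range(4)])
uv=np.argwhere(m&1);pts=sub[(m>0)&(sub[...,2]<.016)][:,:2].astype(np.float32)
k=cv2.connectedComponents(m)
rect=cv2.minAreaRect(plane(c,cor,.01)[:,:2].astype(np.float32)*1000);print(rect)
ctr=Q[:,:2].mean(0)
ax=((Q[0]-Q[1])+(Q[3]-Q[2]))[:2];ax/=np.linalg.norm(ax)  # clamp +y
cx=np.array([ax[1],-ax[0]])
th=np.degrees(np.arctan2(cx[1],cx[0]));print("ctr",ctr,"yaw",th)
org=ctr+ax*.0815
print("origin",org,"cap predicted",org-ax*.195)
# jar lid
j=sub[(sub[...,2]>.105)&(sub[...,2]<.128)];j=j[np.linalg.norm(j[:,:2]-org,axis=1)<.04]
print("lid pts",len(j),np.median(j,0),(j.max(0)+j.min(0))/2,np.ptp(j,axis=0))
k=sub[(sub[...,2]>.088)];k=k[np.linalg.norm(k[:,:2]-(org-ax*.195),axis=1)<.018];print("cap",len(k),np.median(k,0),k[:,2].round(3))
print("cap tri",tri(c,[408.0,182.0],s,[304.5,163.5]))
print("lid tri",tri(c,[338.1,196.1],s,[255+298/9-.4,155+245/9-.4]))
# board
h=cv2.cvtColor(c["pixels"],cv2.COLOR_RGB2HSV);b=((h[...,0]<20)&(h[...,1]>110)&(h[...,2]>70)).astype(np.uint8);b[:,:145]=0;b[:,290:]=0;b[:180]=0;b[275:]=0
ct=max(cv2.findContours(b,0,2)[0],key=cv2.contourArea);B=plane(c,ct[:,0],.022)
rb=cv2.minAreaRect(B[:,:2].astype(np.float32)*1000);print("board",rb,"z",np.median(P[b>0][:,2]))
w=P[190:225,155:200];w=w[w[...,2]>.09];w=w[w[:,2]<.125];print("shaker",np.median(w,0),np.ptp(w,axis=0))
bs=cv2.cvtColor(s["pixels"],cv2.COLOR_RGB2HSV);b2=((bs[...,0]<20)&(bs[...,1]>110)&(bs[...,2]>70)).astype(np.uint8);b2[:,:180]=0;b2[:,330:]=0;b2[:232]=0;b2[315:]=0
ct=max(cv2.findContours(b2,0,2)[0],key=cv2.contourArea);print("board scene",cv2.minAreaRect(plane(s,ct[:,0],.022)[:,:2].astype(np.float32)*1000))
E
```

```text
plate corners [[0.5564, 0.1185, 0.01], [0.6093, -0.1419, 0.01], [0.5174, -0.1612, 0.01], [0.4647, 0.0983, 0.01]]
sides [np.float64(0.2657), np.float64(0.0939), np.float64(0.2648), np.float64(0.0939)]
((536.8840942382812, -21.365249633789062), (93.88079071044922, 266.2887878417969), 11.485077857971191)
ctr [ 0.53692907 -0.02159402] yaw 11.484444038817333
origin [0.52070227 0.05827425] cap predicted [ 0.55952714 -0.13282162]
lid pts 174 [0.51925176 0.05919372 0.11561641] [0.51931779 0.05877104 0.11440422] [0.03865451 0.0383427  0.01522784]
cap 52 [ 0.5595783  -0.1307397   0.10957448] [0.111 0.106 0.118 0.111 0.113 0.11  0.109 0.109 0.11  0.111 0.109 0.112
 0.114 0.113 0.104 0.109 0.11  0.109 0.089 0.111 0.112 0.109 0.108 0.111
 0.107 0.108 0.108 0.109 0.109 0.11  0.112 0.111 0.106 0.112 0.106 0.108
 0.112 0.111 0.111 0.113 0.109 0.111 0.107 0.105 0.11  0.105 0.109 0.111
 0.108 0.106 0.11  0.108]
cap tri (array([ 0.5617992 , -0.13448786,  0.10245367]), np.float64(0.0003045296670588003))
lid tri (array([0.51931388, 0.05871231, 0.1139683 ]), np.float64(0.0009755392912734122))
board ((431.59259033203125, 410.51416015625), (348.9101257324219, 223.05482482910156), 89.97769927978516) z 0.020514926453327087
shaker [0.48748355 0.51153191 0.10614676] [0.03091224 0.03379577 0.02365562]
board scene ((427.5381164550781, 427.5421447753906), (224.3367462158203, 363.53375244140625), 0.06778869032859802)
```

```bash
cat >> h.py <<'E'
def delta(t,yaw=None):
    from station import r
    s=r.sense();R=s["ee_rot"];y=np.degrees(np.arctan2(R[1,1],R[0,1]))
    print("t",round(s["time_s"],2),"tcp",s["tcp_pos"].round(4),"yaw_y",y.round(2),"F",s["wrist_force"].round(2),"w",round(s["gripper_width"],3))
    print("tool delta",(R.T@(np.array(t)-s["tcp_pos"])).round(4), "" if yaw is None else ("rz",round(y-yaw,2)))
E
python3 -c "
from h import *
delta([.559,-.133,.16],101.5)"
```

```text
t 0.1 tcp [ 0.2292 -0.5809  0.2216] yaw_y 111.52 F [0.64 0.49 0.2 ] w 1.001
tool delta [-0.4711  0.2955  0.0621] ('rz', np.float64(10.02))
```

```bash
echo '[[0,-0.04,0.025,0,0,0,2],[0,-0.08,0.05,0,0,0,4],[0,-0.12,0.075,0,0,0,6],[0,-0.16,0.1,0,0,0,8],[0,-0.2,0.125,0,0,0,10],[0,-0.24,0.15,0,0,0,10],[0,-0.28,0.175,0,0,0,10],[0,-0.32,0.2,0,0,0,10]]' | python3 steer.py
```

```text
refused: ROWS must be rows one to a line, with the numbers parted by commas. Nothing was moved.
```

The call was refused and nothing moved: it wants rows one to a line, with the numbers parted by commas. Same move again in that form.

```bash
echo '0,-0.04,0.025,0,0,0,2
0,-0.08,0.05,0,0,0,4
0,-0.12,0.075,0,0,0,6
0,-0.16,0.1,0,0,0,8
0,-0.2,0.125,0,0,0,10
0,-0.24,0.15,0,0,0,10
0,-0.28,0.175,0,0,0,10
0,-0.32,0.2,0,0,0,10' | python3 steer.py; python3 -c "
from h import *
delta([.559,-.133,.16],101.5)"
```

```text
time_s: 0.9
tcp_pos: [0.4543, -0.276, 0.2223]
ee_rot: [[-0.98, -0.2, -0.0], [-0.2, 0.98, 0.0], [0.0, 0.0, -1.0]]
wrist_force: [0.8, -0.7, -0.4]
gripper_width: 0.352
gripper_force: 0.0
t 0.9 tcp [ 0.4543 -0.276   0.2223] yaw_y 101.53 F [ 0.75 -0.68 -0.41] w 0.352
tool delta [-0.1312  0.1191  0.0623] ('rz', np.float64(0.03))
```

```bash
echo '0,-0.035,0.03,0,0,0,0
0,-0.07,0.06,0,0,0,0
0,-0.1,0.09,0,0,0,0
0,-0.131,0.119,0,0,0,0
0,-0.131,0.119,0.03,0,0,0
0,-0.131,0.119,0.06,0,0,0
0,-0.131,0.119,0.06,0,0,0
0,-0.131,0.119,0.06,0,0,0' | python3 steer.py; python3 - <<'E'
from h import *
from station import r
delta([.559,-.133,.12],101.5)
for n in("scene","top"):
    c=r.capture(n);np.savez(f"{n}1.npz",**c)
a=load("scene1")["pixels"][130:220,250:350,::-1];b=load("top1")["pixels"][150:225,320:460,::-1]
a=cv2.resize(a,None,fx=6,fy=6,interpolation=cv2.INTER_CUBIC)[:,:600]
cv2.imwrite("pics/s1.png",a)
E
```

```text
time_s: 1.7
tcp_pos: [0.5582, -0.1354, 0.1626]
ee_rot: [[-0.98, -0.2, -0.001], [-0.2, 0.98, -0.001], [0.001, -0.001, -1.0]]
wrist_force: [0.8, -0.1, 1.3]
gripper_width: 0.006
gripper_force: 0.0
t 1.7 tcp [ 0.5582 -0.1354  0.1626] yaw_y 101.55 F [ 0.83 -0.09  1.35] w 0.006
tool delta [-0.0013  0.0022  0.0426] ('rz', np.float64(0.05))
```

View pics/s1.png

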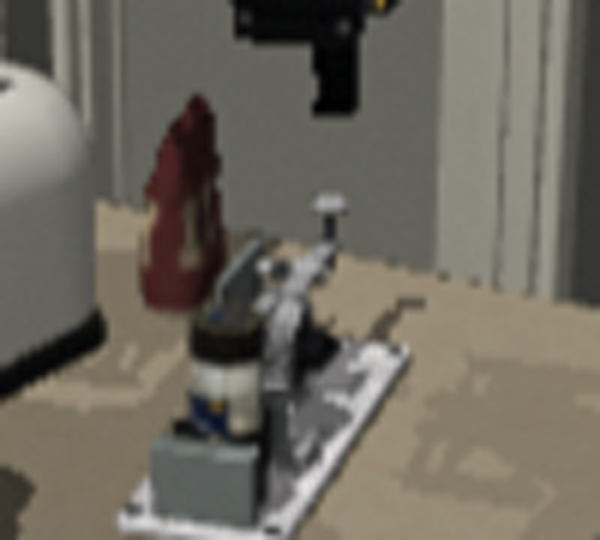

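The fingertips (336,113 in the crop) hang right over the press cap (329,205), about 55 mm above it, so the cap top is at about 0.107 m. Next I descend, then feel for it.

```bash
cat > chk.py <<'E'
# prints state; exit 1 if upward force above limit
import sys
from station import r
s=r.sense();f=s["wrist_force"]
print(round(s["time_s"],2),s["tcp_pos"].round(4),f.round(2),flush=True)
sys.exit(f[2]>float(sys.argv[1]))
E
echo '0,-0.001,0,0.015,0,0,0
0,-0.001,0,0.03,0,0,0
0,-0.001,0,0.04,0,0,0
0,-0.001,0,0.04,0,0,0
0,-0.001,0,0.04,0,0,0' | python3 steer.py >/dev/null; python3 chk.py 9 &&
echo '0,0,0,0.001,0,0,0
0,0,0,0.002,0,0,0
0,0,0,0.002,0,0,0' | python3 steer.py >/dev/null && python3 chk.py 3 &&
echo '0,0,0,0.001,0,0,0
0,0,0,0.002,0,0,0
0,0,0,0.002,0,0,0' | python3 steer.py >/dev/null && python3 chk.py 3 &&
echo '0,0,0,0.001,0,0,0
0,0,0,0.002,0,0,0
0,0,0,0.002,0,0,0' | python3 steer.py >/dev/null && python3 chk.py 3
```

```text
2.3 [ 0.5598 -0.1352  0.1235] [-0.11  0.2   0.39]False
```

```bash
sed -i 's/sys.exit(f\[2\]/sys.exit(int(f[2]/;s/argv\[1\]))/argv[1])))/' chk.py; tail -1 chk.py
echo '0,0,0,0.002,0,0,0
0,0,0,0.004,0,0,0
0,0,0,0.004,0,0,0' | python3 steer.py >/dev/null; python3 chk.py 3 &&
echo '0,0,0,0.001,0,0,0
0,0,0,0.002,0,0,0
0,0,0,0.002,0,0,0' | python3 steer.py >/dev/null && python3 chk.py 3 &&
echo '0,0,0,0.001,0,0,0
0,0,0,0.002,0,0,0
0,0,0,0.002,0,0,0' | python3 steer.py >/dev/null && python3 chk.py 3 &&
echo '0,0,0,0.001,0,0,0
0,0,0,0.001,0,0,0' | python3 steer.py >/dev/null && python3 chk.py 3 &&
echo '0,0,0,0.001,0,0,0
0,0,0,0.001,0,0,0' | python3 steer.py >/dev/null && python3 chk.py 3 &&
echo '0,0,0,0.001,0,0,0
0,0,0,0.001,0,0,0' | python3 steer.py >/dev/null && python3 chk.py 3 &&
echo '0,0,0,0.001,0,0,0
0,0,0,0.001,0,0,0' | python3 steer.py >/dev/null && python3 chk.py 3 &&
echo '0,0,0,0.001,0,0,0
0,0,0,0.001,0,0,0' | python3 steer.py >/dev/null && python3 chk.py 3
```

```text
sys.exit(int(f[2]>float(sys.argv[1])))
2.6 [ 0.5592 -0.1349  0.1186] [-0.31 -0.52 -0.8 ]
2.9 [ 0.5591 -0.1349  0.1164] [-0.57 -0.64  0.23]
3.2 [ 0.5591 -0.1349  0.1144] [-0.53 -0.44  0.63]
3.4 [ 0.5591 -0.1349  0.1134] [ 0.46 -0.35 -0.25]
3.6 [ 0.5591 -0.1349  0.1124] [ 0.27  0.5  -0.6 ]
3.8 [ 0.5591 -0.1349  0.1114] [-1.09 -0.31  0.94]
4.0 [ 0.5592 -0.1349  0.1105] [0.54 0.34 1.14]
4.2 [ 0.5594 -0.135   0.1101] [-1.26 -1.62  4.08]
```

Contact at z≈0.1105. I'll press in small steps and follow the swing towards clamp -y.

```bash

echo '0,0,0,0.0005,0,0,0
0,0,0,0.0005,0,0,0' | python3 steer.py >/dev/null; python3 chk.py 13 &&
echo '0,0,0,0.0005,0,0,0
0,0,0,0.0005,0,0,0' | python3 steer.py >/dev/null && python3 chk.py 13 &&
echo '0,0,0,0.0005,0,0,0
0,0,0,0.0005,0,0,0' | python3 steer.py >/dev/null && python3 chk.py 13 &&
echo '0,0,0,0.0005,0,0,0
0,0,0,0.0005,0,0,0' | python3 steer.py >/dev/null && python3 chk.py 13
```

```text
4.4 [ 0.5595 -0.1352  0.1098] [-0.97 -0.37  5.26]
4.6 [ 0.5595 -0.1354  0.1095] [-1.08 -0.89  5.81]
4.8 [ 0.5596 -0.1356  0.1092] [-1.84 -1.61  6.11]
5.0 [ 0.5596 -0.1358  0.1088] [-1.6  -3.27  5.99]
```

```bash

echo '0,0,-0.001,0.0005,0,0,0
0,0,-0.001,0.0005,0,0,0' | python3 steer.py >/dev/null; python3 chk.py 13 &&
echo '0,0,-0.0005,0.0005,0,0,0
0,0,-0.0005,0.0005,0,0,0' | python3 steer.py >/dev/null && python3 chk.py 13 &&
echo '0,0,-0.0005,0.0005,0,0,0
0,0,-0.0005,0.0005,0,0,0' | python3 steer.py >/dev/null && python3 chk.py 13 &&
echo '0,0,-0.0005,0.0005,0,0,0
0,0,-0.0005,0.0005,0,0,0' | python3 steer.py >/dev/null && python3 chk.py 13 &&
echo '0,0,-0.0005,0.0005,0,0,0
0,0,-0.0005,0.0005,0,0,0' | python3 steer.py >/dev/null && python3 chk.py 13
```

```text
5.2 [ 0.5597 -0.1364  0.108 ] [-1.5  -1.4   5.65]
5.4 [ 0.5598 -0.1368  0.1074] [-1.38 -1.44  5.29]
5.6 [ 0.5599 -0.1372  0.1068] [-1.12 -0.55  4.46]
5.8 [ 0.56   -0.1376  0.1063] [-1.18 -0.67  5.19]
6.0 [ 0.56   -0.138   0.1056] [-0.65 -1.4   4.88]
```

```bash

echo '0,0,-0.0005,0.0005,0,0,0
0,0,-0.0005,0.0005,0,0,0' | python3 steer.py >/dev/null; python3 chk.py 13 &&
echo '0,0,-0.0005,0.0005,0,0,0
0,0,-0.0005,0.0005,0,0,0' | python3 steer.py >/dev/null && python3 chk.py 10 &&
echo '0,0,-0.0003,0.0003,0,0,0
0,0,-0.0003,0.0003,0,0,0
0,0,-0.0003,0.0003,0,0,0
0,0,-0.0003,0.0003,0,0,0' | python3 steer.py >/dev/null && python3 chk.py 10
python3 - <<'E'
from h import *
from station import r
s=r.capture("scene");np.savez("scene2.npz",**s);c=r.capture("top");np.savez("top2.npz",**c)
a=s["pixels"][150:220,255:340,::-1];b=load("scene0")["pixels"][150:220,255:340,::-1]
cv2.imwrite("pics/s2.png",cv2.resize(np.hstack([b,a]),None,fx=4.5,fy=4.5,interpolation=cv2.INTER_CUBIC))
E
```

```text
6.2 [ 0.5602 -0.1384  0.1047] [-0.62  0.08  3.72]
6.4 [ 0.5603 -0.1388  0.1041] [0.2  1.37 4.29]
6.8 [ 0.5602 -0.139   0.1038] [ 0.21 -0.46  5.03]
```

View pics/s2.png

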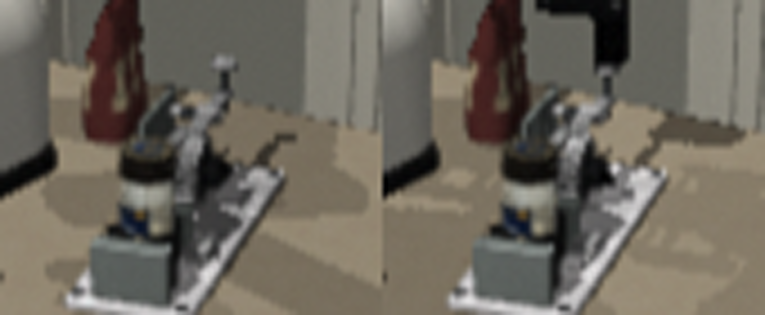

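The right half (now) shows the finger on the cap at (605,70), which is clearly lower. The jaw has hardly moved so far, so I'll hold and measure the jaw from the depth map along the clamp's y.

```bash
cat > jaw.py <<'E'
from h import *
from station import r
import sys
def prof(n):
    c=load(n);v,u=np.mgrid[160:225,305:420];p=depth(c,np.c_[u.ravel(),v.ravel()])
    a=np.radians(11.5);q=(p[:,:2]-[.520,.0585])@np.array([[np.cos(a),-np.sin(a)],[np.sin(a),np.cos(a)]])*1000;z=p[:,2]*1000
    m=(abs(q[:,0]+5)<12)&(q[:,1]>-85)&(q[:,1]<-15)
    b=np.digitize(q[m,1],np.arange(-85,-14,5));return [int(np.median(z[m][b==i])) if (b==i).any() else -1 for i in range(1,15)]
n=sys.argv[1];c=r.capture("top");np.savez(n+".npz",**c)
print("y -85..-15:",prof("top0"));print("now       :",prof(n))
E
echo '0,0,0,0,0,0,0
0,0,0,0,0,0,0
0,0,0,0,0,0,0
0,0,0,0,0,0,0
0,0,0,0,0,0,0
0,0,0,0,0,0,0
0,0,0,0,0,0,0
0,0,0,0,0,0,0' | python3 steer.py >/dev/null; python3 chk.py 13;python3 jaw.py top3
```

```text
7.7 [ 0.5602 -0.1391  0.1038] [0.89 0.01 4.15]
y -85..-15: [12, 10, 9, 9, 10, 9, 9, 49, 52, 52, 47, 43, 51, 116]
now       : [445, 450, 460, 468, 473, 475, 58, 481, 483, 476, 482, 482, 481, 474]
```

```bash
sed -i 's/\[160:225,305:420\]/[155:225,255:345]/;s/m=(abs.*$/m=(q[:,0]>-45)\&(q[:,0]<30)\&(z>35)\&(z<58)\&(q[:,1]>-85)\&(q[:,1]<-15)/;s/^    b=.*$/    return np.histogram(q[m,1],np.arange(-85,-14,5))[0]/;s/"top"/"scene"/;s/"top0"/"scene0"/' jaw.py
echo '0,0,0,0,0,0,0
0,0,0,0,0,0,0
0,0,0,0,0,0,0
0,0,0,0,0,0,0
0,0,0,0,0,0,0
0,0,0,0,0,0,0
0,0,0,0,0,0,0
0,0,0,0,0,0,0' | python3 steer.py >/dev/null; python3 chk.py 13;python3 jaw.py scene3
python3 - <<'E'
from h import *
a,b=[load(n)["pixels"][155:220,260:330,::-1] for n in("scene2","scene3")]
cv2.imwrite("pics/s3.png",cv2.resize(np.hstack([a,b]),None,fx=5.5,fy=5.5,interpolation=cv2.INTER_CUBIC))
E
```

```text
8.55 [ 0.5601 -0.1391  0.1038] [0.51 1.3  3.54]
y -85..-15: [ 4  0  0  0  0  0  0  0  0  2  4 10  2  1]
now       : [ 1  0  2  6  4  7 12  1  5  6  1  0  0  0]
```

View pics/s3.png

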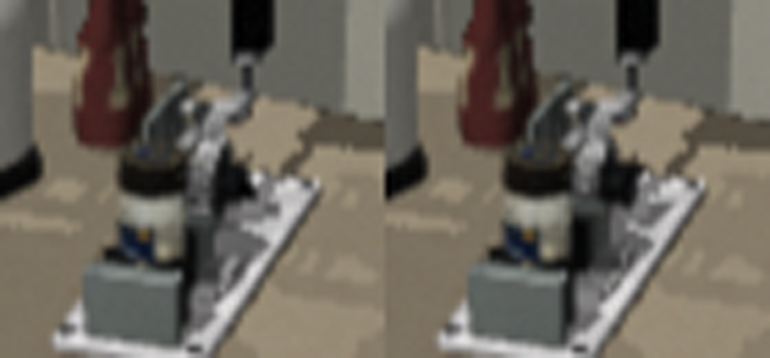

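The right half shows the jaw (590,230) backing away from the jar, so the pawl is clear. I'll keep holding until it stops.

```bash
for n in 4 5 6; do echo '0,0,0,0,0,0,0
0,0,0,0,0,0,0
0,0,0,0,0,0,0
0,0,0,0,0,0,0
0,0,0,0,0,0,0
0,0,0,0,0,0,0
0,0,0,0,0,0,0
0,0,0,0,0,0,0' | python3 steer.py >/dev/null; python3 chk.py 13;python3 jaw.py scene$n | tail -1; done
```

```text
9.4 [ 0.5601 -0.1391  0.1038] [0.62 1.37 4.17]
now       : [ 3  4  4 10  6  2  6  9  2  0  0  0  0  0]
10.25 [ 0.5601 -0.1391  0.1038] [0.5  0.85 4.35]
now       : [4 5 4 9 9 2 6 9 4 0 0 0 0 0]
11.1 [ 0.5601 -0.1391  0.1037] [1.89 1.66 3.58]
now       : [ 2  1  5  9  9  4  4 11  4  0  0  0  0  0]
```

The jaw profile has been stable for 1.7 s, so it is at its stop. Now I release the pawl, following its swing, and back off upwards and clear for a top view.

```bash
echo '0,0,0.001,-0.0015,0,0,0
0,0,0.002,-0.003,0,0,0
0,0,0.003,-0.0045,0,0,0
0,0,0.004,-0.006,0,0,0
0,0,0.0045,-0.009,0,0,0
0,0,0.0045,-0.03,0,0,0
0,0,0.0045,-0.07,0,0,0
0,0,0.0045,-0.11,0,0,0' | python3 steer.py |grep -E "tcp|force"
echo '0.5,0.04,0,0,0,0,0
1,0.08,0,0,0,0,0
1,0.12,0,0,0,0,0
1,0.16,0,0,0,0,0
1,0.2,0,0,0,0,0
1,0.2,0,0,0,0,0
1,0.2,0,0,0,0,0' | python3 steer.py |grep -E "tcp|force"
python3 - <<'E'
from h import *
from station import r
for n in("scene","top"): np.savez(n+"7.npz",**r.capture(n))
a,b=[load(n)["pixels"][160:225,305:435,::-1] for n in("top0","top7")]
cv2.imwrite("pics/t7.png",cv2.resize(np.vstack([a,b]),None,fx=4.5,fy=4.5,interpolation=cv2.INTER_CUBIC))
c=load("top7");v,u=np.mgrid[160:225,305:435];p=depth(c,np.c_[u.ravel(),v.ravel()])
j=p[(p[:,2]>.105)&(p[:,2]<.128)];j=j[np.linalg.norm(j[:,:2]-[.52,.0585],axis=1)<.04];print("lid",len(j),j.mean(0),(j.max(0)+j.min(0))/2)
k=p[np.linalg.norm(p[:,:2]-[.5595,-.132],axis=1)<.015];k=k[k[:,2]>.095];print("cap",len(k),k.mean(0))
E
```

```text
tcp_pos: [0.5571, -0.1346, 0.2131]
wrist_force: [0.9, 1.0, 0.4]
gripper_force: 0.0
tcp_pos: [0.362, -0.1747, 0.2136]
wrist_force: [0.2, 0.7, 0.1]
gripper_force: 0.0
lid 175 [0.51993233 0.05958415 0.11527135] [0.51935186 0.05891901 0.11372568]
cap 52 [ 0.55951451 -0.13137705  0.10962886]
```

View pics/t7.png

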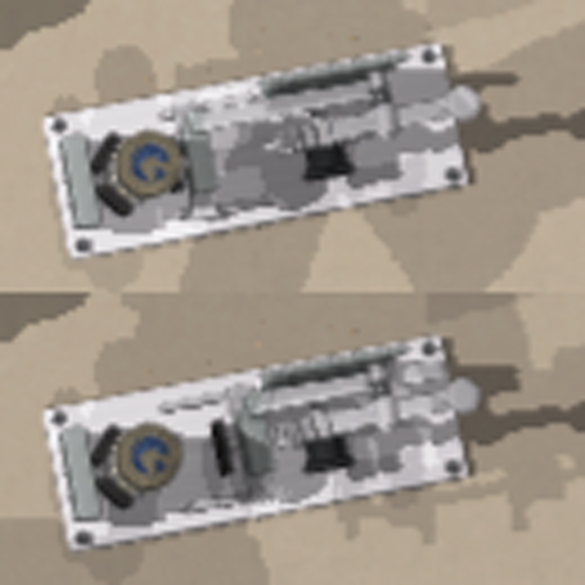

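The bottom half shows the jaw moved back to (258,450) with the jar still at (150,458), pawl and cap back in place at (465,395). Now I'll check the travel numerically.

```bash
python3 - <<'E'
from h import *
a=np.radians(11.5)
for n in("top0","top7"):
    c=load(n);v,u=np.mgrid[160:225,305:435];p=depth(c,np.c_[u.ravel(),v.ravel()])
    q=(p[:,:2]-[.520,.0585])@np.array([[np.cos(a),-np.sin(a)],[np.sin(a),np.cos(a)]])*1000;z=p[:,2]*1000
    m=(q[:,0]>-30)&(q[:,0]<12)&(q[:,1]>-88)&(q[:,1]<-24)&(z>42)&(z<60)
    print(n,m.sum(),np.histogram(q[m,1],np.arange(-88,-20,4))[0],q[m,1].min(),q[m,1].max())
    g=cv2.cvtColor(c["pixels"],cv2.COLOR_RGB2GRAY)
    # grey profile along clamp y at x=-20 (z=52mm), ratio to see jaw edges
    ys=np.arange(-90,-20,2.);xs=np.arange(-25,-5,3.)
    R=np.array([[np.cos(a),-np.sin(a)],[np.sin(a),np.cos(a)]])
    prof=[np.mean([g[int(round(w[1])),int(round(w[0]))] for w in project(c,np.c_[(np.c_[xs,np.full(len(xs),y)]/1000)@R.T+[.520,.0585],np.full(len(xs),.052)])]) for y in ys]
    print(np.round(prof).astype(int))
import sys
delta([.520,.058,.2],101.5)
E
```

```text
top0 72 [ 0  0  0  0  0  0  0  0  0  0 11 16 16 17 11  1] -47.6314719049705 -24.154953040949874
[108 108 109 110 110 110 110 110 120 125 127 127 127 130 131 128 128 128
 128 137 142 138 125 120 115 110 111 111 113  97  82  76 104  99  97]
top7 95 [ 0 15 16 16 20  1  3  6 17  1  0  0  0  0  0  0] -83.98730680586347 -51.88407747595572
[138 137 140 129 120 103  97  95  90  86  80  70  66  71  89 104 100  80
  64  59  65  80 100 106 110 110 118 129 133 133 133 134 131 131 119]
t 12.75 tcp [ 0.3636 -0.1746  0.2136] yaw_y 101.53 F [ 0.51 -0.04  0.03] w 0.647
tool delta [-0.1998  0.1966  0.0135] ('rz', np.float64(0.03))
```

Travel is 36 mm, so the jaw is at its stop. Now I move over the jar, open.

```bash
echo '1,-0.035,0.034,0,0,0,0
1,-0.07,0.068,0,0,0,0
1,-0.1,0.1,0,0,0,0
1,-0.135,0.134,0,0,0,0
1,-0.17,0.168,0,0,0,0
1,-0.2,0.197,0,0,0,0
1,-0.2,0.197,0,0,0,0
1,-0.2,0.197,0,0,0,0' | python3 steer.py |grep tcp; python3 -c "
from h import *
delta([.5195,.058,.070],101.5)"
```

```text
tcp_pos: [0.5202, 0.0597, 0.2123]
t 13.55 tcp [0.5202 0.0597 0.2123] yaw_y 101.64 F [-0.96 -0.1   0.4 ] w 1.003
tool delta [ 0.0006 -0.0014  0.1423] ('rz', np.float64(0.14))
```

```bash
echo '1,0.0005,-0.0015,0.04,0,0,0
1,0.0005,-0.0015,0.07,0,0,0
1,0.0005,-0.0015,0.09,0,0,0
1,0.0005,-0.0015,0.105,0,0,0
1,0.0005,-0.0015,0.12,0,0,0
1,0.0005,-0.0015,0.132,0,0,0
1,0.0005,-0.0015,0.142,0,0,0
1,0.0005,-0.0015,0.142,0,0,0' | python3 steer.py |grep -E "tcp|force"; python3 chk.py 5 && echo '0.5,0,0,0,0,0,0
0.5,0,0,0,0,0,0
0.4,0,0,0,0,0,0
0.3,0,0,0,0,0,0
0.2,0,0,0,0,0,0
0.1,0,0,0,0,0,0
0,0,0,0,0,0,0
0,0,0,0,0,0,0' | python3 steer.py |grep -E "tcp|force|wid" && echo '0,0,0,0,0,0,0
0,0,0,0,0,0,0
0,0,0,0,0,0,0
0,0,0,0,0,0,0' | python3 steer.py |grep -E "tcp|force|wid"
```

```text
tcp_pos: [0.5186, 0.0561, 0.0705]
wrist_force: [0.4, -0.1, 0.3]
gripper_force: 0.0
14.35 [0.5186 0.0561 0.0705] [ 0.37 -0.13  0.3 ]
tcp_pos: [0.5198, 0.0569, 0.0719]
wrist_force: [-0.2, 0.2, 1.4]
gripper_width: 0.462
gripper_force: 29.8
tcp_pos: [0.5198, 0.0569, 0.0719]
wrist_force: [0.1, 1.4, 1.8]
gripper_width: 0.467
gripper_force: 29.8
```

```bash
echo '0,0,0,-0.005,0,0,0
0,0,0,-0.015,0,0,0
0,0,0,-0.035,0,0,0
0,0,0,-0.06,0,0,0
0,0,0,-0.085,0,0,0
0,0,0,-0.105,0,0,0
0,0,0,-0.12,0,0,0
0,0,0,-0.12,0,0,0' | python3 steer.py |grep -E "tcp|force|wid"; python3 -c "
from h import *
delta([.425,.33,.19],101.5)"
```

```text
tcp_pos: [0.5208, 0.057, 0.1946]
wrist_force: [-0.5, 0.6, -1.2]
gripper_width: 0.464
gripper_force: 29.8
t 16.35 tcp [0.5208 0.057  0.1946] yaw_y 101.54 F [-0.46  0.62 -1.22] w 0.464
tool delta [0.0392 0.2867 0.0045] ('rz', np.float64(0.04))
```

```bash
echo '0,0.003,0.02,0,0,0,0
0,0.008,0.06,0,0,0,0
0,0.014,0.1,0,0,0,0
0,0.02,0.145,0,0,0,0
0,0.026,0.19,0,0,0,0
0,0.032,0.235,0,0,0,0
0,0.037,0.27,0,0,0,0
0,0.039,0.287,0,0,0,0' | python3 steer.py |grep -E "tcp|force|wid";  echo '0,0,0,0,0,0,0
0,0,0,0,0,0,0
0,0,0,0,0,0,0' | python3 steer.py >/dev/null; python3 - <<'E'
from h import *
from station import r
delta([.425,.33,.09],101.5)
s=r.capture("scene");np.savez("scene8.npz",**s)
uv=project(s,[[.425,.33,.12]])[0];x,y=int(uv[0])-70,int(uv[1])-55;print(x,y)
cv2.imwrite("pics/s8.png",cv2.resize(s["pixels"][y:y+115,x:x+140,::-1],None,fx=5,fy=5,interpolation=cv2.INTER_CUBIC))
E
```

```text
tcp_pos: [0.4225, 0.3321, 0.1907]
wrist_force: [-0.6, 0.5, -1.1]
gripper_width: 0.464
gripper_force: 29.8
t 17.45 tcp [0.4242 0.3288 0.1914] yaw_y 101.45 F [-0.13 -0.41 -1.15] w 0.464
tool delta [-0.0011  0.0011  0.1014] ('rz', np.float64(-0.05))
197 166
```

View pics/s8.png

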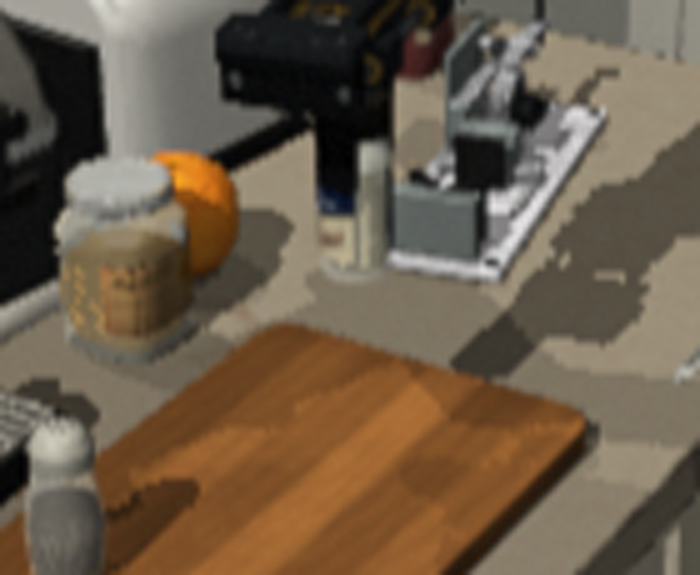

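The jar hangs upright in the gripper, bottom at about (350,272) in the crop (image (267,220)); the clamp is empty with the jaw back at (490,155). I lower to just above the board, then feel for it.

```bash
python3 -c "
from h import *
print(project(load('scene8'),[[.4242,.3288,.1295]]))"
echo '0,0,0,0.02,0,0,0
0,0,0,0.045,0,0,0
0,0,0,0.065,0,0,0
0,0,0,0.08,0,0,0
0,0,0,0.09,0,0,0
0,0,0,0.097,0,0,0
0,0,0,0.101,0,0,0
0,0,0,0.101,0,0,0' | python3 steer.py >/dev/null; python3 chk.py 2 &&
echo '0,0,0,0.0005,0,0,0
0,0,0,0.001,0,0,0
0,0,0,0.001,0,0,0' | python3 steer.py >/dev/null && python3 chk.py 1.5 &&
echo '0,0,0,0.0005,0,0,0
0,0,0,0.001,0,0,0
0,0,0,0.001,0,0,0' | python3 steer.py >/dev/null && python3 chk.py 1.5 &&
echo '0,0,0,0.0005,0,0,0
0,0,0,0.001,0,0,0
0,0,0,0.001,0,0,0' | python3 steer.py >/dev/null && python3 chk.py 1.5 &&
echo '0,0,0,0.0005,0,0,0
0,0,0,0.001,0,0,0
0,0,0,0.001,0,0,0' | python3 steer.py >/dev/null && python3 chk.py 1.5 &&
echo '0,0,0,0.0005,0,0,0
0,0,0,0.001,0,0,0
0,0,0,0.001,0,0,0' | python3 steer.py >/dev/null && python3 chk.py 1.5 &&
echo '0,0,0,0.0005,0,0,0
0,0,0,0.001,0,0,0
0,0,0,0.001,0,0,0' | python3 steer.py >/dev/null && python3 chk.py 1.5 &&
echo '0,0,0,0.0005,0,0,0
0,0,0,0.001,0,0,0
0,0,0,0.001,0,0,0' | python3 steer.py >/dev/null && python3 chk.py 1.5
```

```text
[[268.2490201  218.51638694]]
18.3 [0.4241 0.33   0.0907] [ 1.09 -0.32 -1.45]
18.6 [0.4241 0.3304 0.0902] [ 0.44  0.02 -1.05]
18.9 [0.424  0.3302 0.0887] [ 0.43  0.04 -1.16]
19.2 [0.424  0.3301 0.0876] [-0.38 -0.09 -0.41]
19.5 [0.424  0.3301 0.0867] [ 0.21  0.3  -1.78]
19.8 [0.424  0.3301 0.0857] [-1.16 -0.3  -1.14]
20.1 [0.424  0.3301 0.0847] [-0.48 -0.21 -1.85]
20.4 [0.424  0.3301 0.0837] [-0.26 -0.02 -1.3 ]
```

```bash

echo '0,0,0,0.0005,0,0,0
0,0,0,0.001,0,0,0
0,0,0,0.001,0,0,0' | python3 steer.py >/dev/null; python3 chk.py 1.5 &&
echo '0,0,0,0.0005,0,0,0
0,0,0,0.001,0,0,0
0,0,0,0.001,0,0,0' | python3 steer.py >/dev/null && python3 chk.py 1.5 &&
echo '0,0,0,0.0005,0,0,0
0,0,0,0.001,0,0,0
0,0,0,0.001,0,0,0' | python3 steer.py >/dev/null && python3 chk.py 1.5
```

```text
20.7 [0.4242 0.3303 0.0834] [-0.66 -0.91  3.33]
```

The jar stands on the board, so I open and rise.

```bash
echo '0.5,0,0,0,0,0,0
0.55,0,0,0,0,0,0
0.7,0,0,0,0,0,0
1,0,0,0,0,0,0
1,0,0,0,0,0,0
1,0,0,0,0,0,0
1,0,0,0,0,0,0
1,0,0,0,0,0,0' | python3 steer.py |grep -E "tcp|force|wid"
echo '1,0,0,-0.01,0,0,0
1,0,0,-0.03,0,0,0
1,0,0,-0.06,0,0,0
1,0,0,-0.1,0,0,0
1,0,0,-0.13,0,0,0
1,0,0,-0.15,0,0,0
1,0,0,-0.15,0,0,0' | python3 steer.py |grep -E "tcp|force|wid"
echo '1,0,-0.04,0,0,0,0
1,0,-0.08,0,0,0,0
1,0,-0.12,0,0,0,0
1,0,-0.16,0,0,0,0
1,0,-0.2,0,0,0,0
1,0,-0.24,0,0,0,0
1,0,-0.24,0,0,0,0
1,0,-0.24,0,0,0,0' | python3 steer.py |grep -E "tcp|force|wid"
python3 - <<'E'
from h import *
from station import r
for n in("scene","top"): np.savez(n+"9.npz",**r.capture(n))
cv2.imwrite("pics/f9.png",cv2.resize(np.vstack([load("scene9")["pixels"][160:310,170:370,::-1],load("top9")["pixels"][165:285,145:345,::-1]]),None,fx=2.2,fy=2.2,interpolation=cv2.INTER_CUBIC))
c=load("top9");v,u=np.mgrid[180:280,150:290];p=depth(c,np.c_[u.ravel(),v.ravel()]);j=p[(p[:,2]>.1)&(p[:,2]<.15)]
for q in([.424,.33],[.4875,.5115]): k=j[np.linalg.norm(j[:,:2]-q,axis=1)<.05];print(len(k),np.median(k,0),np.ptp(k,axis=0))
E
```

```text
tcp_pos: [0.424, 0.3302, 0.0827]
wrist_force: [-0.7, -0.0, 0.4]
gripper_width: 0.966
gripper_force: 0.0
tcp_pos: [0.4253, 0.3315, 0.2372]
wrist_force: [0.3, 0.4, -0.0]
gripper_width: 1.001
gripper_force: 0.0
tcp_pos: [0.4717, 0.0942, 0.2323]
wrist_force: [0.1, 0.1, -0.3]
gripper_width: 1.001
gripper_force: 0.0
185 [0.42487356 0.32797051 0.12677032] [0.03795347 0.03935904 0.02814459]
110 [0.48626879 0.51247065 0.10698573] [0.03064827 0.03452218 0.01333453]
```

View pics/f9.png

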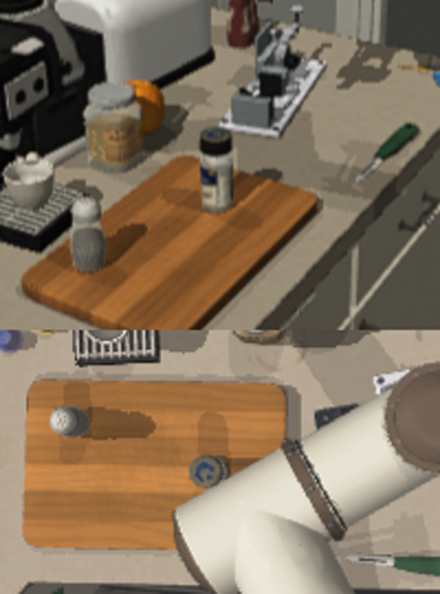

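The jar stands upright on the board (scene (216,205), top (208,472)), top at 0.127 m as expected and well inside the edges. The shaker hasn't moved, the pawl and cap are up, and the robot is clear.

```bash
python3 -c "
from station import r
print(r.finish_job())"
```

```text
the job is handed in; nothing more can be done
None
```

I handed the job in, though the interface returned no verdict: by camera the jaw is back about 36 mm, the pawl's press cap is back at its starting height, the jar is upright and well inside the board's edges, the salt shaker is unmoved, and the arm is clear.

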